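# Make up two block-printing kits

## Robot

A 6-joint arm with a two-finger parallel gripper is mounted at the origin on the work surface. World frame = base frame: x ahead of the robot, y to its left, z up, the work surface at z = 0. Lengths are in m, angles in rad, forces in N, time in s.
With the tool pointing down it reaches from about 0.275 to 0.775 m from the base axis. Payload 14.6 kg.
Tool frame: the origin (TCP) lies midway between the tips of the shut fingers; the grasp point (between the pads) lies 19 mm behind it; x points along the fingers, y is the direction in which the jaws open and shut, and the axes are right-handed (so a half turn about x gives the same grasp; the last joint's range is limited). The gripper opens to 85 mm and grips with 20 to 120 N. Pads are 22 mm wide; open, the fingers measure 114 mm over their backs; the gripper's body (76 mm by 85 mm) begins 54 mm behind the grasp point. The pads swing forward as they close: fully open they stand 13 mm farther back than shut.
Start: joints at [1.167, 0.263, -0.048, 1.259, 0, 1.415], TCP at [0.129, 0.509, 0.231] pointing down, gripper open.
Joint ranges: [-2.65, 2.65], [-0.89, 1.7], [-1.18, 1.37], [-2.13, 2.11], [-1.35, 1.29], [-3.14, 3.14]. Speed limits (rad/s): [1.89, 1.89, 2.57, 2.79, 3.14, 3.14].

## Interface

Orientations are given as a rotation vector (axis times angle).
In Python, from workcell import * gives the robot as it stands.
- The arm moves only by the tool servo_tool, never from a script. Its argument "motion" is one flat list of numbers, 7 for each row, row after row: the shift along the world's x, y, z normalised to -1 to 1, where 1 is 500 mm, then the turn, a rotation vector about the world's x, y, z normalised to -1 to 1, where 1 is 360 degrees, then the opening, from 0 (shut) to 1 (fully open). A call has 1 to 5 rows; each row is the pose to reach, as a shift and turn from the pose commanded when the call began, turning the shorter way round; what a row does not reach only later rows make up. A row lasts 1/10 s, in which the tool goes at most 50 mm and 8.59 degrees, less where a joint would pass 70% of its speed; a pose out of reach is approached as far as the arm can. A call with a number of a shift or a turn outside -1 to 1 is refused whole. A call with a gripper value outside its range is refused whole. The fingers move at their own pace and stop on an object; the grip force is fixed at half the most. Time passes only in rows, so rows that repeat a pose let the fingers close. It gives the time, the measured TCP pose, the force and the opening at its end, in the units of the state.
- observe(): the state, without advancing time (a new reading comes with each control period).
- capture(name): name is "scene" or "top" or "wrist"; returns the picture (420x560x3 uint8, red, green, blue); there is no depth.
- calibration(name): a dict with "vertical_fov" (degrees; the focal length in pixels is half the picture's height over the tangent of half this angle, whatever the lens; pixels are square), "cx", "cy" (the principal point, pixels), "k1" (the pictures are not rectified: a ray, as slopes to the right and down, at radius r is drawn at 1 + k1 r^2 times it, then the intrinsics apply), "R" (3x3) and "t" (3): a world point X has camera coordinates R X + t. Camera axes: x right, y down, z forward; pixel columns grow to the right and rows downward; lengths in m; the calibration is good to about 2 mm. A picture is of the moment at which its call begins: read the wrist's pose just before it. calibration takes no time and is no camera call; for the wrist camera it gives the pose at the moment of the call.
- job_done(): hands the job in, once; it reports no verdict.
The state is a dict: "time": time; "joint_pos": joint angles; "dq": joint speeds; "joint_torque": joint torques, N m; "position": TCP position; "tool_rot": TCP orientation; "ft_force": force on the tool from outside, world axes, zero at the start; "moment": the same for the moment, N m; "finger_gap": opening from 0.0 (shut) to 1.0 (fully open).
Only numpy, scipy, OpenCV 4.12 (cv2) and the standard library are available. Lean on these libraries where they do the work, as an engineer would, in place of code of your own. Each camera call takes 0.05 s, during which the arm holds its last target. There are 200 camera calls.

## Task

Make up the two printing kits: into the long narrow tray put the long border block (large compartment) and the steel pin canister (small compartment), and into the broad tray the large round block (large compartment) and the brass cloth weight (small compartment). Set each down gently, without dropping it, upright and flat on the compartment's floor. Leave the short border block and the small round block where they are.

Things in the scene. Friction and masses are not known exactly. Their poses are not given: they have to be found in the camera images.
- narrow_tray: Long narrow wooden kit tray, open-topped, 264 x 88 mm outside. Fixed; origin at the centre of its underside (z = 0); x along its length from large to small compartment, z up. Floor 6 mm thick; walls (8 mm thick) and cross divider (6 mm) 22 mm high above the table. Large compartment: 168 x 72 mm inside, its centre at x = -40 mm, y = 0. Small compartment: 74 x 72 mm inside, its centre at x = +87 mm, y = 0.
- broad_tray: Shorter, broader wooden kit tray, open-topped, 214 x 128 mm outside. Fixed; origin at the centre of its underside (z = 0); x along its length from large to small compartment, z up. Floor 6 mm thick; walls (8 mm thick) and cross divider (6 mm) 22 mm high above the table. Large compartment: 112 x 112 mm inside, its centre at x = -43 mm, y = 0. Small compartment: 80 mm (x) x 112 mm (y) inside, its centre at x = +59 mm, y = 0.
- long_block_grip (a point): Long border printing block of dark wood: base 140 x 44 mm, 20 mm thick, with an upright bar handle on top 70 mm long, 24 mm wide, rising from 20 to 62 mm. Its listed point lies in the middle of the handle, 42 mm above the underside. x runs along the block's length (and the handle's), z up. About 0.2 kg.
- short_block_grip (a point): Short border printing block, not called for: base 80 x 44 mm, 20 mm thick, bar handle 50 mm long, 24 mm wide, rising from 20 to 62 mm. Its listed point lies in the middle of the handle, 42 mm above the underside. x runs along the block's length (and the handle's), z up. It stays where it is.
- large_round_grip (a point): Large round printing block of dark wood: disc 84 mm across, 20 mm thick, with a cylindrical knob 28 mm across rising from 20 to 62 mm. Its listed point lies on the axis, half-way up the knob, 42 mm above the underside; z up; yaw is meaningless. About 0.2 kg.
- small_round_grip (a point): Small round printing block of dark wood, not called for: disc 54 mm across, 20 mm thick, knob 24 mm across rising from 20 to 62 mm. Its listed point lies on the axis, half-way up the knob, 42 mm above the underside; z up; yaw is meaningless. It stays where it is.
- cloth_weight_grip (a point): Brass cloth weight: disc 52 mm across, 20 mm thick, with a slim knob 18 mm across rising from 20 to 62 mm. Its listed point lies on the axis, half-way up the knob, 42 mm above the underside; z up; yaw is meaningless. About 0.4 kg.
- pin_canister_mid (a point): Closed steel pin canister with a plain lid, an upright cylinder 46 mm across and 80 mm high. Its listed point is its centre, 40 mm above the underside; z up; yaw is meaningless. About 0.15 kg.

How it is judged:
By the outcome, as a careful person would: the job done as asked, in the order asked, and still so for the second after the job is handed in, with the robot touching nothing.
It also fails if it takes over 102 s, if anything falls off the work surface, if the arm or the gripper's body presses on something with over 40 N, if the wrist force passes 120 N, or if a joint passes its speed limit or range.

## Working session

There is one attempt and no reset: what is moved stays moved. The work goes in short steps, Python scripts to look and compute and a tool call to move; the robot and the scene stay as the last step left them, time stands still between calls to the robot, and variables do not carry over. Pictures are saved under pics/ and viewed, about 12 in all and at most 16, crops included, and the job is handed in when it is done.

Besides the shell and the picture viewer there is one more tool, called in YAML: its name, and indented under it one key for each argument. servo_tool: Moves the arm, as the interface text tells. Its arguments: {"type":"object","properties":{"motion":{"type":"array","items":{"type":"number","minimum":-1,"maximum":1}}},"required":["motion"]}

```bash
mkdir -p pics; python3 - <<'E'
from workcell import *
import cv2
for n in("top","scene"):
    cv2.imwrite(f"pics/{n}0.png",capture(n)[:,:,::-1]); c=calibration(n); print(n,c)
print(observe())
E
```

```text
top {'vertical_fov': 47.9288084442595, 'cx': 272.4289140613435, 'cy': 209.621934899254, 'k1': -0.022185497726815388, 'R': array([[ 0.02912588, -0.99949177, -0.01295694],
       [-0.9917572 , -0.02727753, -0.12519425],
       [ 0.12477719,  0.01649653, -0.99204764]]), 't': array([-0.01019425,  0.52958038,  1.09169433])}
scene {'vertical_fov': 46.33572963996305, 'cx': 285.0808632850709, 'cy': 216.5582201960716, 'k1': -0.05842399780115229, 'R': array([[-0.38410297,  0.92323163,  0.01040506],
       [ 0.57929371,  0.24975515, -0.77591312],
       [-0.71894625, -0.29200294, -0.63075397]]), 't': array([ 0.20113171, -0.25331128,  1.46242311])}
{'time': 0.1, 'joint_pos': array([ 1.16669814e+00,  2.63451998e-01, -4.88783033e-02,  1.25943823e+00,
        2.03174026e-05,  1.41553299e+00]), 'dq': array([-1.10157141e-04, -1.03749634e-03,  2.23796738e-03,  9.13001152e-05,
        9.09487246e-04,  5.44226402e-04]), 'joint_torque': array([ 5.33217564e-03, -6.38577318e+01,  3.85063326e+01,  9.95506591e-03,
        2.17706224e-05,  2.19518270e-07]), 'position': array([0.12916882, 0.50858657, 0.2308834 ]), 'tool_rot': array([ 0.19462001,  1.56224283, -0.19608214]), 'ft_force': array([0.30830999, 0.38134049, 0.37333503]), 'moment': array([-0.06630388,  0.01339824,  0.00894863]), 'finger_gap': 1.0012276798586432}
```

View pics/top0.png

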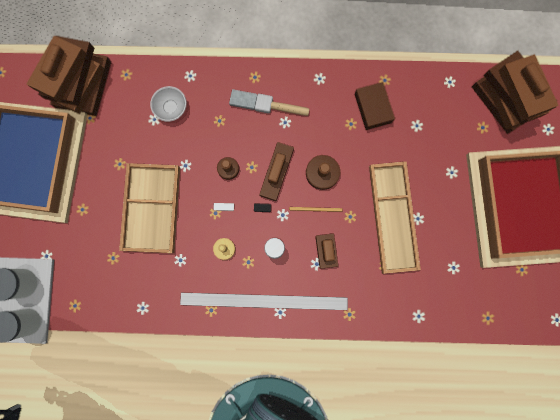

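View pics/scene0.png

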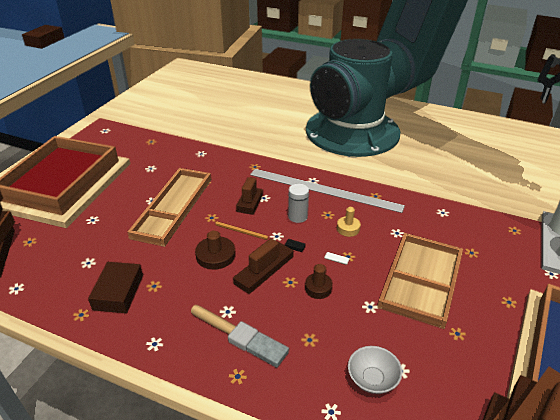

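The top view shows the broad tray at (150,209) and the narrow tray at (395,218), with both large compartments on the near, lower side. The long block is at (277,172), the large round at (323,172), the small round at (228,167), the weight at (224,249), the canister at (275,248) and the short block at (327,251). The scene view agrees. Next I measure them with masks.

```bash
cat > h.py <<'E'
from workcell import *
import numpy as np, cv2
def ray(c,uv):
    f=210/np.tan(np.radians(c["vertical_fov"]/2))
    d=(np.atleast_2d(uv).astype(float)-[c["cx"],c["cy"]])/f
    r0=np.linalg.norm(d,axis=1); r=r0.copy()
    for _ in range(20): r=r0/(1+c["k1"]*r*r)
    d*= (r/np.maximum(r0,1e-9))[:,None]
    D=np.c_[d,np.ones(len(d))]@np.array(c["R"])
    return -np.array(c["R"]).T@np.array(c["t"]),D
def plane(c,uv,z):
    o,D=ray(c,uv); return o+D*((z-o[2])/D[:,2])[:,None]
def proj(c,X):
    f=210/np.tan(np.radians(c["vertical_fov"]/2))
    p=np.atleast_2d(X)@np.array(c["R"]).T+c["t"]; d=p[:,:2]/p[:,2:]
    return d*(1+c["k1"]*(d**2).sum(1))[:,None]*f+[c["cx"],c["cy"]]
def blobs(m,lo=60):
    n,l,s,ce=cv2.connectedComponentsWithStats(m.astype(np.uint8))
    return [(l==i,s[i],ce[i]) for i in range(1,n) if s[i][4]>lo]
E
python3 - <<'E'
from h import *
im=cv2.imread("pics/top0.png"); c=calibration("top")
hsv=cv2.cvtColor(im,cv2.COLOR_BGR2HSV).astype(int); H,S,V=hsv[...,0],hsv[...,1],hsv[...,2]
for p in [(150,185),(124,209),(250,100),(277,160),(224,241),(275,248),(323,185)]: print(p,hsv[p[1],p[0]])
cv2.imwrite("pics/top_crop.png",cv2.resize(im[135:285,110:430],None,fx=2.5,fy=2.5,interpolation=cv2.INTER_CUBIC))
red=((H<5)|(H>172))&(S>120)&(V>60)
m=~red; m[:135]=0;m[285:]=0;m[:,:110]=0;m[:,430:]=0
for b,s,ce in blobs(m,150):
    cn=max(cv2.findContours(b.astype(np.uint8),0,cv2.CHAIN_APPROX_NONE)[0],key=len)
    r=cv2.minAreaRect(plane(c,cn[:,0],0.0)[:,:2].astype(np.float32))
    print(s,ce.round(1),np.round(r[0],4),np.round(r[1],4),round(r[2],1))
E
```

```text
(150, 185) [ 19  81 207]
(124, 209) [ 14 118 179]
(250, 100) [ 94  11 162]
(277, 160) [ 12 128 140]
(224, 241) [ 22 105 214]
(275, 248) [ 75   2 220]
(323, 185) [ 11 115 111]
[  110   135   320   150 42427] [257.2 213.7] [0.5382 0.021 ] [0.3711 0.7862] 1.7
```

View pics/top_crop.png

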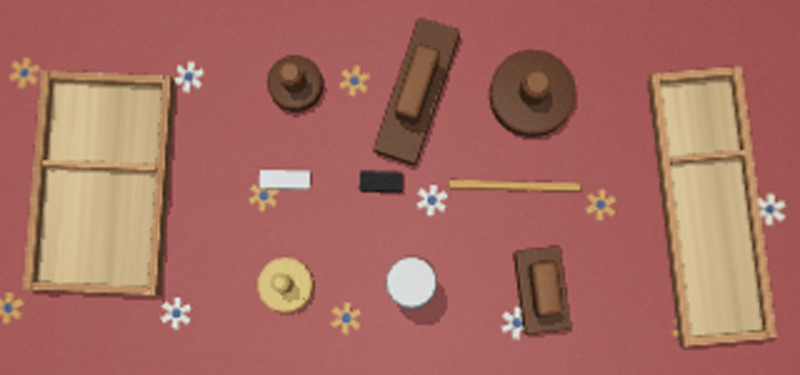

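The crop confirms identities and layout. The mask threshold was wrong, so I'm redoing it with hue.

```bash
cat >> h.py <<'E'
def objmask(im):
    im=cv2.cvtColor(im,cv2.COLOR_RGB2HSV).astype(int); H,S,V=im[...,0],im[...,1],im[...,2]
    return (((H>=6)&(H<35)&(S>45))|((S<50)&(V>120)))
def pts(b):
    return max(cv2.findContours(b.astype(np.uint8),0,cv2.CHAIN_APPROX_NONE)[0],key=len)[:,0]
E
python3 - <<'E'
from h import *
im=cv2.imread("pics/top0.png")[:,:,::-1]; c=calibration("top")
m=objmask(im); m[:135]=0;m[285:]=0;m[:,:110]=0;m[:,430:]=0
m=cv2.morphologyEx(m.astype(np.uint8),cv2.MORPH_OPEN,np.ones((3,3)))
for b,s,ce in blobs(m,150):
    z=.022 if s[4]>3000 else .08 if abs(ce[0]-275)<8 and ce[1]>230 else .02
    P=plane(c,pts(b),z)[:,:2].astype(np.float32)
    r=cv2.minAreaRect(P); q=cv2.minEnclosingCircle(P)
    print(s,ce.round(1),"rect",np.round(r[0],4),np.round(r[1],4),round(r[2],1),"circ",np.round(q[0],4),round(q[1],4),"cen",plane(c,[ce],z)[0].round(4))
E
```

```text
[ 260  143   34   57 1007] [276.3 171.1] rect [ 0.6262 -0.0016] [0.0443 0.1401] 73.0 circ [ 0.6267 -0.0024] 0.0719 cen [ 0.626  -0.0016  0.02  ]
[306 155  34  34 920] [322.5 171.8] rect [ 0.6282 -0.114 ] [0.0819 0.0803] 1.1 circ [ 0.6273 -0.1144] 0.0425 cen [ 0.6274 -0.114   0.02  ]
[217 157  22  23 389] [227.5 167.9] rect [0.6308 0.1177] [0.0548 0.0514] 2.2 circ [0.631  0.1177] 0.0279 cen [0.6309 0.1176 0.02  ]
[ 114  158   68   96 4932] [149.  207.1] rect [0.5338 0.3168] [0.1657 0.2255] 88.2 circ [0.5329 0.3171] 0.1351 cen [0.529  0.3037 0.022 ]
[ 369  162   54  112 4332] [394.5 217.4] rect [ 0.5241 -0.2964] [0.2647 0.1143] 6.4 circ [ 0.5228 -0.2876] 0.1387 cen [ 0.5202 -0.2879  0.022 ]
[211 203  23  16 217] [221.3 208.3] rect [0.5259 0.1266] [0.0365 0.0532] 1.6 circ [0.5281 0.1259] 0.0303 cen [0.5311 0.1285 0.02  ]
[289 207  54   5 213] [315.5 208.9] rect [ 0.5361 -0.0985] [0.1276 0.0096] 89.8 circ [ 0.5369 -0.0985] 0.0639 cen [ 0.536  -0.0985  0.02  ]
[316 234  22  34 620] [326.3 250.8] rect [ 0.4362 -0.1237] [0.0783 0.0492] 7.9 circ [ 0.4359 -0.1267] 0.0433 cen [ 0.436 -0.126  0.02 ]
[213 238  22  22 398] [223.7 248.5] rect [0.4346 0.1192] [0.0502 0.0503] 2.2 circ [0.4344 0.1186] 0.0272 cen [0.4346 0.1187 0.02  ]
[265 238  20  20 319] [274.1 247.5] rect [ 0.4378 -0.0031] [0.0428 0.0429] 1.6 circ [ 0.4373 -0.0021] 0.023 cen [ 0.4376 -0.0023  0.08  ]
```

Object sizes match the listed ones. Now the trays, with an opening to remove the touching flowers, plus a cross-check in the scene view and the tool's yaw.

```bash
python3 - <<'E'
from h import *
from scipy.spatial.transform import Rotation as R
im=cv2.imread("pics/top0.png")[:,:,::-1]; c=calibration("top"); cs=calibration("scene")
m=objmask(im).astype(np.uint8); m[:135]=0;m[285:]=0;m[:,:110]=0;m[:,430:]=0
m=cv2.morphologyEx(m,cv2.MORPH_CLOSE,np.ones((3,3))); m=cv2.morphologyEx(m,cv2.MORPH_OPEN,np.ones((15,15)))
v=cv2.imread("pics/scene0.png")
for (b,s,ce),L,xl,xs in zip([b for b in blobs(m,3000)],("broad","narrow"),(-.043,-.040),(.059,.087)):
    P=plane(c,pts(b),.022)[:,:2].astype(np.float32); r=cv2.minAreaRect(P)
    bx=cv2.boxPoints(r); e=[bx[1]-bx[0],bx[2]-bx[1]]; e=max(e,key=np.linalg.norm); e=e/np.linalg.norm(e)*np.sign(e[0])
    o=np.array(r[0]); A,B=o+e*xl,o+e*xs
    print(L,s,np.round(o,4),np.round(r[1],4),"yaw",np.degrees(np.arctan2(e[1],e[0])).round(1),"large",A.round(4),"small",B.round(4))
    nrm=np.array([-e[1],e[0]]); hx,hy=(.107,.064) if L=="broad" else (.132,.044)
    q=np.array([[*(o+e*i*hx+nrm*j*hy),.022] for i,j in((-1,-1),(1,-1),(1,1),(-1,1))])
    for p in (q,): cv2.polylines(v,[np.int32(proj(cs,p).round())],True,(255,0,0),1)
    for p in(A,B): cv2.circle(v,tuple(int(k) for k in proj(cs,[*p,.006])[0]),3,(255,0,0),-1)
for x,y,z in((.626,-.0016,.02),(.6278,-.114,.02),(.4345,.119,.02),(.4376,-.0023,.08)):
    cv2.drawMarker(v,tuple(int(round(k)) for k in proj(cs,[x,y,.08 if z==.08 else .062])[0]),(0,255,0),0,9,1)
cv2.imwrite("pics/sc_chk.png",cv2.resize(v[160:350,120:480],None,fx=2.2,fy=2.2))
o=observe(); print(R.from_rotvec(o["tool_rot"]).as_matrix().round(3), o["position"])
E
```

```text
broad [ 371  162   48  111 4235] [ 0.5232 -0.2873] [0.2646 0.0956] yaw 6.4 large [ 0.4804 -0.2921] small [ 0.5818 -0.2807]
narrow [ 120  164   59   89 4809] [0.5284 0.3024] [0.1335 0.2156] yaw -0.9 large [0.4884 0.303 ] small [0.6154 0.3011]
[[-0.     0.246  0.969]
 [-0.001  0.969 -0.246]
 [-1.    -0.001 -0.   ]] [0.12916882 0.50858657 0.2308834 ]
```

View pics/sc_chk.png

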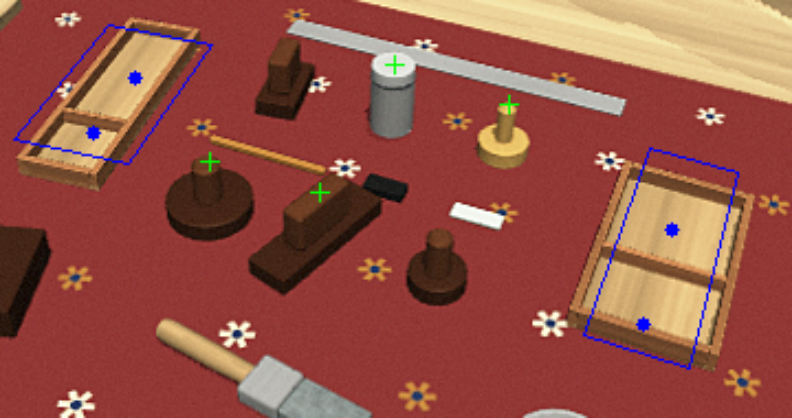

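The blob labels came out swapped, so the overlay rectangles are on the wrong trays; the object markers sit properly on the handle, knob and lid tops. I'll refit the trays using only the outermost top edge (z = 22 mm), where there is no visible outer wall face.

```bash
python3 - <<'E'
from h import *
im=cv2.imread("pics/top0.png")[:,:,::-1]; c=calibration("top"); cs=calibration("scene"); print("cam",ray(c,[[0,0]])[0])
m=objmask(im).astype(np.uint8); m[:135]=0;m[285:]=0;m[:,:110]=0;m[:,430:]=0
m=cv2.morphologyEx(m,cv2.MORPH_CLOSE,np.ones((3,3))); m=cv2.morphologyEx(m,cv2.MORPH_OPEN,np.ones((9,9)))
v=cv2.imread("pics/scene0.png")
for b,s,ce in blobs(m,3000):
    n=ce[0]>270; L,W,xl,xs=(.264,.088,-.04,.087) if n else (.214,.128,-.043,.059)
    P=plane(c,pts(b),.022)[:,:2]; sg=-1 if n else 1
    mid=P[(abs(P[:,0]-.525)<.4*L)]; out=[]
    for x0 in np.arange(.525-.4*L,.525+.4*L,.006):
        k=mid[abs(mid[:,0]-x0)<.003]
        if len(k): out.append(k[np.argmax(sg*k[:,1])])
    out=np.array(out)
    for _ in range(3):
        a,bb=np.polyfit(out[:,0],out[:,1],1); r=out[:,1]-a*out[:,0]-bb; out=out[abs(r)<=max(.0015,np.percentile(abs(r),85))]
    e=np.array([1,a])/np.hypot(1,a); nr=np.array([-e[1],e[0]])
    t=P@e; w=P@nr; yo=np.median(out@nr)+sg*.001
    core=abs(w-(yo-sg*W/2))<.3*W
    t1,t0=np.percentile(t[core&(t>ce[0]*0+.6)],60) if 1 else 0,np.percentile(t[core&(t<.45)],40)
    o=e*(t0+t1)/2+nr*(yo-sg*W/2); A,B=o+e*xl,o+e*xs
    print("narrow" if n else "broad",o.round(4),"yaw",np.degrees(np.arctan(a)).round(2),"len",round(t1-t0,4),"wid",np.ptp(w).round(4),"large",A.round(4),"small",B.round(4))
    q=np.array([[*(o+e*i*L/2+nr*j*W/2),.022] for i,j in((-1,-1),(1,-1),(1,1),(-1,1))])
    cv2.polylines(v,[np.int32(proj(cs,q).round())],True,(255,0,0),1)
    for p in(A,B): cv2.circle(v,tuple(int(k) for k in proj(cs,[*p,.006])[0]),2,(255,0,0),-1)
cv2.imwrite("pics/sc_chk2.png",cv2.resize(v[160:350,120:480],None,fx=2.2,fy=2.2))
E
```

```text
cam [ 0.38929352 -0.01375259  1.14918111]
broad [0.5284 0.3053] yaw -0.73 len 0.2134 wid 0.1338 large [0.4854 0.3058] small [0.5874 0.3045]
narrow [ 0.5234 -0.2897] yaw 6.98 len 0.2627 wid 0.1088 large [ 0.4837 -0.2945] small [ 0.6098 -0.2791]
```

View pics/sc_chk2.png

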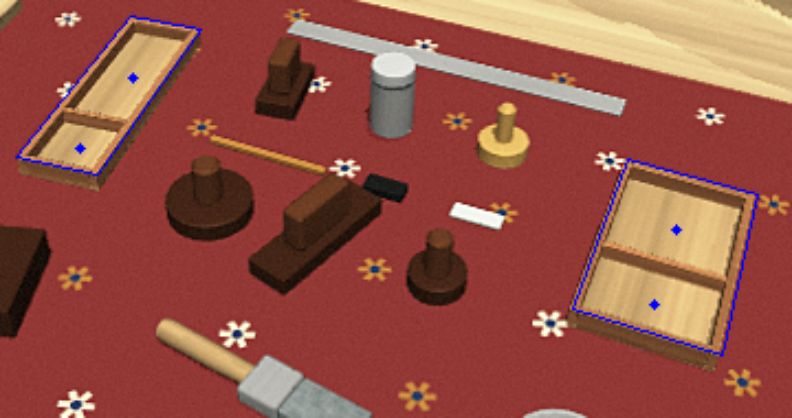

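The tray outlines now coincide with the rims. First pick is the long block at (0.626, -0.0016): its long axis is at -17°, so the jaws go to 73° (now 75.8°).

servo_tool:
  motion: [0.994,-1,0,0,0,-0.0078,1,0.994,-1,0,0,0,-0.0078,1,0.994,-1,0,0,0,-0.0078,1,0.994,-1,0,0,0,-0.0078,1,0.994,-1,0,0,0,-0.0078,1]

```text
time: 0.6
position: [0.3064, 0.3299, 0.2312]
tool_rot: [0.233, 1.558, -0.234]
ft_force: [0.9, 0.1, -0.5]
finger_gap: 1.002
```

servo_tool:
  motion: [0.641,-0.665,0,0,0,0,1,0.641,-0.665,0,0,0,0,1,0.641,-0.665,0,0,0,0,1,0.641,-0.665,0,0,0,0,1,0.641,-0.665,0,0,0,0,1]

```text
time: 1.1
position: [0.48, 0.1496, 0.2312]
tool_rot: [0.234, 1.558, -0.234]
ft_force: [0.5, 0.2, -0.0]
finger_gap: 1.002
```

servo_tool:
  motion: [0.292,-0.302,-0.2,0,0,0,1,0.292,-0.302,-0.2,0,0,0,1,0.292,-0.302,-0.2,0,0,0,1,0.292,-0.302,-0.2,0,0,0,1,0.292,-0.302,-0.2,0,0,0,1]

```text
time: 1.6
position: [0.6261, -0.0018, 0.1291]
tool_rot: [0.235, 1.56, -0.235]
ft_force: [0.1, 0.9, 1.0]
finger_gap: 1.001
```

```bash
python3 - <<'E'
from h import *
c=calibration("wrist"); im=capture("wrist"); v=im[:,:,::-1].copy()
q=proj(c,[[.626,-.0016,.062],[.626+.035*.956,-.0016-.035*.292,.062],[.626-.035*.956,-.0016+.035*.292,.062]])
for p in q: cv2.drawMarker(v,tuple(int(k) for k in p),(0,255,0),0,9,1)
cv2.imwrite("pics/w1.png",v); print(q.round(0)); o=observe(); print(o["position"],o["tool_rot"])
E
```

```text
[[279. 222.]
 [279. 271.]
 [279. 169.]]
[ 0.62758447 -0.00409048  0.12694658] [ 0.23544314  1.5605222  -0.23693189]
```

View pics/w1.png

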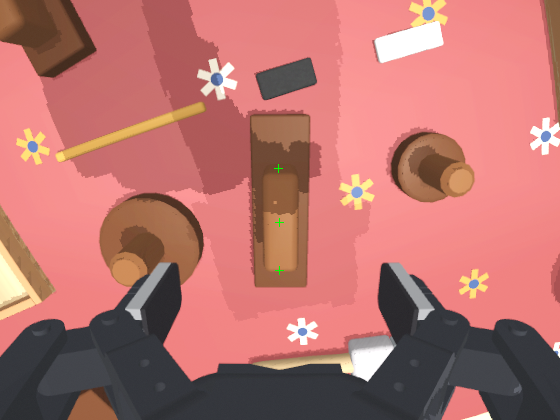

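The wrist view shows the handle at (280,220), centred and aligned between the fingers, and the predicted marks lie on it. Descend and close.

servo_tool:
  motion: [0,0,-0.06,0,0,0,1,0,0,-0.12,0,0,0,1,0,0,-0.17,0,0,0,1,0,0,-0.198,0,0,0,1,0,0,-0.198,0,0,0,1]

```text
time: 2.15
position: [0.6236, 0.0007, 0.0302]
tool_rot: [0.234, 1.562, -0.234]
ft_force: [0.3, 0.2, 1.0]
finger_gap: 1.0
```

servo_tool:
  motion: [0,0,0,0,0,0,0.2,0,0,0,0,0,0,0.1,0,0,0,0,0,0,0.1,0,0,0,0,0,0,0,0,0,0,0,0,0,0]

```text
time: 2.65
position: [0.6253, 0.0005, 0.0329]
tool_rot: [0.234, 1.557, -0.234]
ft_force: [-1.1, -0.8, 5.5]
finger_gap: 0.268
```

servo_tool:
  motion: [0,0,0,0,0,0,0,0,0,0,0,0,0,0,0,0,0,0,0,0,0]

```text
time: 2.95
position: [0.6253, 0.0005, 0.0329]
tool_rot: [0.234, 1.557, -0.234]
ft_force: [-0.9, -0.1, 7.4]
finger_gap: 0.269
```

servo_tool:
  motion: [0,0,0.03,0,0,0,0,0,0,0.08,0,0,0,0,0,0,0.14,0,0,0,0,0,0,0.2,0,0,0,0,0,0,0.24,0,0,0,0]

```text
time: 3.45
position: [0.6253, 0.0005, 0.1543]
tool_rot: [0.234, 1.557, -0.234]
ft_force: [1.2, -0.2, -2.9]
finger_gap: 0.273
```

servo_tool:
  motion: [-0.023,-0.047,0,0,0,0.005,0,-0.057,-0.118,0,0,0,0.013,0,-0.093,-0.195,0,0,0,0.022,0,-0.13,-0.271,0,0,0,0.031,0,-0.17,-0.354,0,0,0,0.04,0]

```text
time: 3.95
position: [0.539, -0.1774, 0.1522]
tool_rot: [0.034, 1.571, -0.034]
ft_force: [1.6, -0.4, -2.6]
finger_gap: 0.277
```

servo_tool:
  motion: [-0.04,-0.083,0,0,0,0.009,0,-0.073,-0.153,0,0,0,0.017,0,-0.096,-0.2,0,0,0,0.0224,0,-0.113,-0.236,0,0,0,0.0264,0,-0.113,-0.236,0,0,0,0.0264,0]

```text
time: 4.45
position: [0.4824, -0.2964, 0.1521]
tool_rot: [-0.092, 1.569, 0.092]
ft_force: [0.5, -0.1, -2.6]
finger_gap: 0.27
```

```bash
cat > st.py <<'E'
from h import *
from scipy.spatial.transform import Rotation as R
import sys
o=observe(); M=R.from_rotvec(o["tool_rot"]).as_matrix()
print(round(o["time"],2),o["position"].round(4),"jaw yaw",np.degrees(np.arctan2(M[1,1],M[0,1])).round(1),"x",M[:,0].round(3),"F",o["ft_force"].round(1),"M",o["moment"].round(2),"gap",round(float(o["finger_gap"]),3))
if len(sys.argv)>1:
    n,cam=sys.argv[1:3]; v=capture(cam)[:,:,::-1].copy()
    if len(sys.argv)>3: a,b,w,h=map(int,sys.argv[3:7]); v=cv2.resize(v[b:b+h,a:a+w],None,fx=800/w if 600/h>800/w else 600/h,fy=800/w if 600/h>800/w else 600/h)
    cv2.imwrite(f"pics/{n}.png",v)
E
python3 st.py
```

```text
4.45 [ 0.4824 -0.2964  0.1521] jaw yaw 96.7 x [-0. -0. -1.] F [ 0.5 -0.1 -2.6] M [0.01 0.01 0.02] gap 0.27
```

servo_tool:
  motion: [0.002,0.003,-0.06,0,0,0,0,0.002,0.003,-0.12,0,0,0,0,0.002,0.003,-0.17,0,0,0,0,0.002,0.003,-0.2,0,0,0,0,0.002,0.003,-0.21,0,0,0,0]

```text
time: 4.95
position: [0.484, -0.2918, 0.0457]
tool_rot: [-0.092, 1.571, 0.095]
ft_force: [0.4, 0.5, -1.7]
finger_gap: 0.271
```

servo_tool:
  motion: [0,0,-0.006,0,0,0,0,0,0,-0.011,0,0,0,0,0,0,-0.015,0,0,0,0,0,0,-0.015,0,0,0,0]

```text
time: 5.35
position: [0.4847, -0.2931, 0.0401]
tool_rot: [-0.094, 1.568, 0.093]
ft_force: [-0.5, -0.2, -2.8]
finger_gap: 0.272
```

```bash
python3 st.py
```

```text
5.35 [ 0.4847 -0.2931  0.0401] jaw yaw 96.8 x [ 0. -0. -1.] F [-0.5 -0.2 -2.8] M [-0.01 -0.01 -0.01] gap 0.272
```

servo_tool:
  motion: [0,0,-0.001,0,0,0,0,0,0,-0.002,0,0,0,0,0,0,-0.003,0,0,0,0,0,0,-0.003,0,0,0,0]

```text
time: 5.75
position: [0.4846, -0.2932, 0.0389]
tool_rot: [-0.094, 1.568, 0.093]
ft_force: [-1.8, 0.9, 7.1]
finger_gap: 0.271
```

servo_tool:
  motion: [0,0,0,0,0,0,0.4,0,0,0,0,0,0,0.6,0,0,0,0,0,0,0.8,0,0,0,0,0,0,1,0,0,0,0,0,0,1]

```text
time: 6.25
position: [0.4845, -0.293, 0.0383]
tool_rot: [-0.094, 1.569, 0.094]
ft_force: [0.8, -1.0, 0.3]
finger_gap: 0.994
```

servo_tool:
  motion: [0,0,0.05,0,0,0,1,0,0,0.12,0,0,0,1,0,0,0.2,0,0,0,1,0,0,0.26,0,0,0,1,0,0,0.26,0,0,0,1]

```text
time: 6.75
position: [0.4859, -0.2941, 0.1722]
tool_rot: [-0.097, 1.564, 0.091]
ft_force: [-0.4, -1.0, -0.9]
finger_gap: 1.003
```

```bash
python3 st.py w2 wrist
```

```text
6.75 [ 0.4859 -0.2941  0.1722] jaw yaw 96.8 x [ 0.005 -0.004 -1.   ] F [-0.4 -1.  -0.9] M [-0.01 -0.   -0.02] gap 1.003
```

View pics/w2.png

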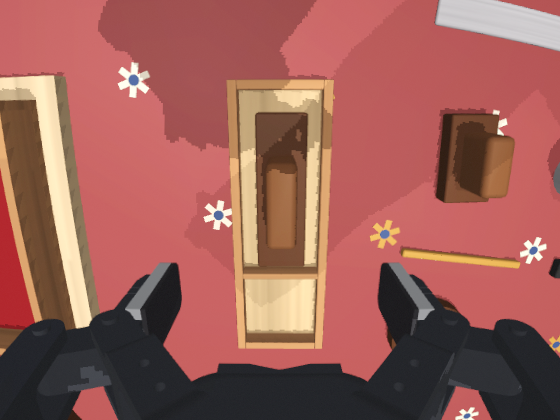

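The long block lies in the large compartment at (280,190), apparently flat. Next the canister at (0.4376, -0.0023).

servo_tool:
  motion: [-0.015,0.09,0,0,0,0,1,-0.032,0.19,0,0,0,0,1,-0.048,0.29,0,0,0,0,1,-0.065,0.39,0,0,0,0,1,-0.08,0.48,0,0,0,0,1]

```text
time: 7.3
position: [0.4432, -0.051, 0.1673]
tool_rot: [-0.093, 1.57, 0.094]
ft_force: [1.5, -0.3, 0.6]
finger_gap: 1.0
```

servo_tool:
  motion: [-0.012,0.08,0,0,0,0,1,-0.016,0.104,0,0,0,0,1,-0.016,0.104,0,0,0,0,1]

```text
time: 7.6
position: [0.4358, 0.0003, 0.1676]
tool_rot: [-0.096, 1.57, 0.096]
ft_force: [0.2, 0.3, -0.8]
finger_gap: 1.002
```

```bash
python3 - <<'E'
from h import *
import st
c=calibration("wrist"); v=capture("wrist")[:,:,::-1].copy()
for p in proj(c,[[.4376,-.0023,.08],[.4376,-.0023,0]]): cv2.drawMarker(v,tuple(int(k) for k in p),(0,255,0),0,9,1)
cv2.imwrite("pics/w3.png",v)
E
```

```text
7.6 [4.358e-01 3.000e-04 1.676e-01] jaw yaw 97.0 x [-0.001  0.    -1.   ] F [ 0.2  0.3 -0.8] M [-0.04  0.05 -0.04] gap 1.002
```

View pics/w3.png

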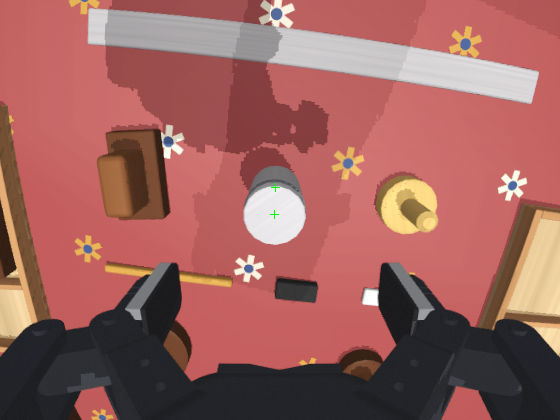

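The canister lid is at (275,214), on the predicted mark. Descend with a small centring correction.

servo_tool:
  motion: [0.003,-0.005,-0.07,0,0,0,1,0.003,-0.005,-0.14,0,0,0,1,0.003,-0.005,-0.21,0,0,0,1,0.003,-0.005,-0.26,0,0,0,1,0.003,-0.005,-0.27,0,0,0,1]

```text
time: 8.15
position: [0.4367, -0.0045, 0.0308]
tool_rot: [-0.092, 1.573, 0.093]
ft_force: [-0.2, 0.2, 1.0]
finger_gap: 1.0
```

servo_tool:
  motion: [0,0,0,0,0,0,0.7,0,0,0,0,0,0,0.5,0,0,0,0,0,0,0.3,0,0,0,0,0,0,0,0,0,0,0,0,0,0]

```text
time: 8.65
position: [0.439, -0.0039, 0.0346]
tool_rot: [-0.095, 1.566, 0.093]
ft_force: [-1.7, -1.3, 8.8]
finger_gap: 0.522
```

servo_tool:
  motion: [0,0,0,0,0,0,0,0,0,0,0,0,0,0,0,0,0,0,0,0,0]

```text
time: 8.95
position: [0.439, -0.0039, 0.0346]
tool_rot: [-0.095, 1.566, 0.093]
ft_force: [-2.1, -0.9, 9.3]
finger_gap: 0.523
```

servo_tool:
  motion: [0,0,0.03,0,0,0,0,0,0,0.08,0,0,0,0,0,0,0.14,0,0,0,0,0,0,0.2,0,0,0,0,0,0,0.24,0,0,0,0]

```text
time: 9.45
position: [0.4386, -0.0036, 0.1561]
tool_rot: [-0.094, 1.566, 0.093]
ft_force: [0.1, -1.4, -1.0]
finger_gap: 0.524
```

servo_tool:
  motion: [0.027,-0.044,0,0,0,0,0,0.068,-0.11,0,0,0,0,0,0.113,-0.181,0,0,0,0,0,0.157,-0.253,0,0,0,0,0,0.205,-0.33,0,0,0,0,0]

```text
time: 9.95
position: [0.5412, -0.1699, 0.1544]
tool_rot: [-0.094, 1.568, 0.094]
ft_force: [-0.3, -0.3, -1.1]
finger_gap: 0.522
```

servo_tool:
  motion: [0.048,-0.077,0,0,0,0,0,0.089,-0.143,0,0,0,0,0,0.116,-0.187,0,0,0,0,0,0.137,-0.22,0,0,0,0,0,0.137,-0.22,0,0,0,0,0]

```text
time: 10.45
position: [0.6099, -0.2805, 0.1534]
tool_rot: [-0.093, 1.568, 0.092]
ft_force: [-0.7, 0.9, -2.0]
finger_gap: 0.518
```

```bash
python3 st.py
```

```text
10.45 [ 0.6099 -0.2805  0.1534] jaw yaw 96.8 x [ 0.001 -0.001 -1.   ] F [-0.7  0.9 -2. ] M [0.04 0.05 0.01] gap 0.518
```

servo_tool:
  motion: [0,0.003,-0.06,0,0,0,0,0,0.003,-0.12,0,0,0,0,0,0.003,-0.17,0,0,0,0,0,0.003,-0.205,0,0,0,0,0,0.003,-0.215,0,0,0,0]

```text
time: 10.95
position: [0.608, -0.2759, 0.0447]
tool_rot: [-0.093, 1.571, 0.095]
ft_force: [-0.4, -0.3, -0.6]
finger_gap: 0.524
```

servo_tool:
  motion: [0,0,-0.003,0,0,0,0,0,0,-0.006,0,0,0,0,0,0,-0.008,0,0,0,0,0,0,-0.008,0,0,0,0,0,0,-0.008,0,0,0,0]

```text
time: 11.45
position: [0.6092, -0.2771, 0.0422]
tool_rot: [-0.094, 1.568, 0.093]
ft_force: [0.5, -0.6, -1.2]
finger_gap: 0.52
```

servo_tool:
  motion: [0,0,-0.001,0,0,0,0,0,0,-0.002,0,0,0,0,0,0,-0.003,0,0,0,0,0,0,-0.004,0,0,0,0,0,0,-0.004,0,0,0,0]

```text
time: 11.95
position: [0.6091, -0.277, 0.0407]
tool_rot: [-0.094, 1.568, 0.093]
ft_force: [-3.2, 2.3, 10.0]
finger_gap: 0.523
```

Contact at the expected height. Release, rise and go to the large round block at (0.6278, -0.114).

servo_tool:
  motion: [0,0,0,0,0,0,0.6,0,0,0,0,0,0,0.8,0,0,0,0,0,0,1,0,0,0,0,0,0,1,0,0,0,0,0,0,1]

```text
time: 12.45
position: [0.609, -0.277, 0.0397]
tool_rot: [-0.094, 1.569, 0.094]
ft_force: [0.0, -0.2, 0.3]
finger_gap: 1.003
```

servo_tool:
  motion: [0,0,0.05,0,0,0,1,0,0,0.12,0,0,0,1,0,0,0.2,0,0,0,1,0,0,0.26,0,0,0,1,0,0,0.26,0,0,0,1]

```text
time: 12.95
position: [0.6105, -0.2778, 0.1741]
tool_rot: [-0.097, 1.563, 0.091]
ft_force: [-1.0, 0.3, -0.6]
finger_gap: 0.998
```

servo_tool:
  motion: [0.01,0.08,0,0,0,0,1,0.02,0.17,0,0,0,0,1,0.03,0.26,0,0,0,0,1,0.037,0.326,0,0,0,0,1,0.037,0.326,0,0,0,0,1]

```text
time: 13.45
position: [0.6275, -0.1101, 0.1693]
tool_rot: [-0.096, 1.569, 0.098]
ft_force: [0.0, -0.7, 0.6]
finger_gap: 1.002
```

```bash
python3 - <<'E'
from h import *
import st
c=calibration("wrist"); v=capture("wrist")[:,:,::-1].copy()
for p in proj(c,[[.6278,-.114,.062],[.6278,-.114,.02]]): cv2.drawMarker(v,tuple(int(k) for k in p),(0,255,0),0,9,1)
cv2.imwrite("pics/w4.png",v)
E
```

```text
13.45 [ 0.6275 -0.1101  0.1693] jaw yaw 97.1 x [-0.001  0.001 -1.   ] F [ 0.  -0.7  0.6] M [-0.01 -0.01 -0.02] gap 1.002
```

View pics/w4.png

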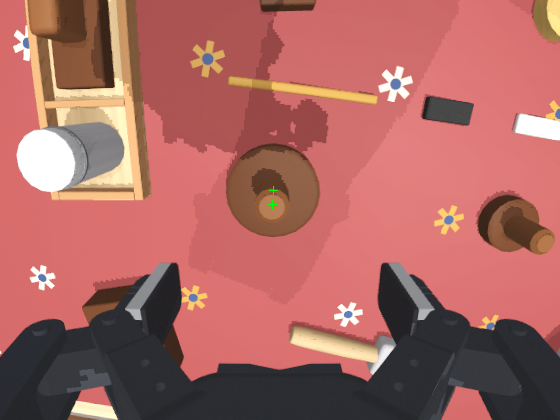

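Canister upright in the small compartment at (70,158). The large round's knob at (272,205) is on the mark. Descend and grip.

servo_tool:
  motion: [0.001,-0.007,-0.07,0,0,0,1,0.001,-0.007,-0.14,0,0,0,1,0.001,-0.007,-0.21,0,0,0,1,0.001,-0.007,-0.265,0,0,0,1,0.001,-0.007,-0.275,0,0,0,1]

```text
time: 14.0
position: [0.626, -0.118, 0.0289]
tool_rot: [-0.092, 1.574, 0.094]
ft_force: [-0.5, 0.4, -0.1]
finger_gap: 0.996
```

servo_tool:
  motion: [0,0,0,0,0,0,0.5,0,0,0,0,0,0,0.3,0,0,0,0,0,0,0.1,0,0,0,0,0,0,0,0,0,0,0,0,0,0]

```text
time: 14.5
position: [0.6286, -0.1176, 0.0336]
tool_rot: [-0.094, 1.567, 0.093]
ft_force: [-1.2, 0.1, 8.5]
finger_gap: 0.307
```

servo_tool:
  motion: [0,0,0,0,0,0,0,0,0,0,0,0,0,0,0,0,0,0,0,0,0,0,0,0,0,0,0,0]

```text
time: 14.9
position: [0.6286, -0.1176, 0.0337]
tool_rot: [-0.094, 1.567, 0.093]
ft_force: [-1.5, -0.1, 9.1]
finger_gap: 0.306
```

servo_tool:
  motion: [0,0,0.03,0,0,0,0,0,0,0.08,0,0,0,0,0,0,0.14,0,0,0,0,0,0,0.2,0,0,0,0,0,0,0.25,0,0,0,0]

```text
time: 15.4
position: [0.6282, -0.1175, 0.1595]
tool_rot: [-0.094, 1.567, 0.093]
ft_force: [0.1, -0.3, -1.6]
finger_gap: 0.307
```

servo_tool:
  motion: [-0.017,0.051,0,0,0,0,0,-0.043,0.127,0,0,0,0,0,-0.072,0.212,0,0,0,0,0,-0.1,0.296,0,0,0,0,0,-0.129,0.381,0,0,0,0,0]

```text
time: 15.9
position: [0.5628, 0.0745, 0.1578]
tool_rot: [-0.094, 1.568, 0.093]
ft_force: [0.1, 0.4, -1.9]
finger_gap: 0.306
```

servo_tool:
  motion: [-0.029,0.085,0,0,0,0,0,-0.057,0.169,0,0,0,0,0,-0.086,0.254,0,0,0,0,0,-0.109,0.322,0,0,0,0,0,-0.129,0.381,0,0,0,0,0]

```text
time: 16.4
position: [0.4981, 0.2654, 0.1579]
tool_rot: [-0.094, 1.568, 0.095]
ft_force: [0.0, -0.1, -1.3]
finger_gap: 0.304
```

servo_tool:
  motion: [-0.017,0.05,0,0,0,0,0,-0.028,0.085,0,0,0,0,0,-0.028,0.085,0,0,0,0,0,-0.028,0.085,0,0,0,0,0]

```text
time: 16.8
position: [0.485, 0.306, 0.1575]
tool_rot: [-0.094, 1.568, 0.094]
ft_force: [-0.0, -0.7, -0.7]
finger_gap: 0.308
```

```bash
python3 st.py
```

```text
16.8 [0.485  0.306  0.1575] jaw yaw 96.9 x [ 0. -0. -1.] F [-0.  -0.7 -0.7] M [ 0.04 -0.06  0.01] gap 0.308
```

servo_tool:
  motion: [0,0,-0.06,0,0,0,0,0,0,-0.12,0,0,0,0,0,0,-0.175,0,0,0,0,0,0,-0.215,0,0,0,0,0,0,-0.226,0,0,0,0]

```text
time: 17.3
position: [0.4844, 0.3046, 0.0426]
tool_rot: [-0.094, 1.571, 0.092]
ft_force: [0.2, -0.7, -2.5]
finger_gap: 0.304
```

servo_tool:
  motion: [0,0,-0.002,0,0,0,0,0,0,-0.004,0,0,0,0,0,0,-0.006,0,0,0,0,0,0,-0.006,0,0,0,0,0,0,-0.006,0,0,0,0]

```text
time: 17.8
position: [0.4852, 0.3062, 0.0418]
tool_rot: [-0.094, 1.568, 0.094]
ft_force: [0.4, 0.3, -1.6]
finger_gap: 0.302
```

servo_tool:
  motion: [0,0,-0.001,0,0,0,0,0,0,-0.002,0,0,0,0,0,0,-0.003,0,0,0,0,0,0,-0.005,0,0,0,0,0,0,-0.005,0,0,0,0]

```text
time: 18.3
position: [0.485, 0.306, 0.0396]
tool_rot: [-0.094, 1.568, 0.094]
ft_force: [-4.5, -3.1, 14.6]
finger_gap: 0.309
```

Contact. Release, rise, go to the brass weight at (0.4345, 0.119).

servo_tool:
  motion: [0,0,0,0,0,0,0.4,0,0,0,0,0,0,0.6,0,0,0,0,0,0,0.8,0,0,0,0,0,0,1,0,0,0,0,0,0,1]

```text
time: 18.8
position: [0.485, 0.306, 0.0387]
tool_rot: [-0.094, 1.569, 0.094]
ft_force: [0.0, 0.6, 0.3]
finger_gap: 1.001
```

servo_tool:
  motion: [0,0,0.05,0,0,0,1,0,0,0.12,0,0,0,1,0,0,0.2,0,0,0,1,0,0,0.26,0,0,0,1,0,0,0.26,0,0,0,1]

```text
time: 19.3
position: [0.4866, 0.3068, 0.1727]
tool_rot: [-0.092, 1.563, 0.095]
ft_force: [-0.0, 0.5, -1.1]
finger_gap: 1.002
```

servo_tool:
  motion: [-0.022,-0.08,0,0,0,0,1,-0.046,-0.17,0,0,0,0,1,-0.07,-0.26,0,0,0,0,1,-0.092,-0.34,0,0,0,0,1,-0.102,-0.374,0,0,0,0,1]

```text
time: 19.8
position: [0.4326, 0.1166, 0.1683]
tool_rot: [-0.093, 1.57, 0.092]
ft_force: [0.5, 1.3, 0.4]
finger_gap: 1.001
```

servo_tool:
  motion: [0,0,0,0,0,0,1]

```text
time: 19.9
position: [0.4332, 0.1172, 0.1684]
tool_rot: [-0.092, 1.569, 0.091]
ft_force: [0.0, -0.0, -0.2]
finger_gap: 1.0
```

```bash
python3 - <<'E'
from h import *
import st
c=calibration("wrist"); v=capture("wrist")[:,:,::-1].copy()
for p in proj(c,[[.4345,.119,.062],[.4345,.119,.02]]): cv2.drawMarker(v,tuple(int(k) for k in p),(0,0,255),0,9,1)
cv2.imwrite("pics/w5.png",v)
E
```

```text
19.9 [0.4332 0.1172 0.1684] jaw yaw 96.7 x [-0.001 -0.    -1.   ] F [ 0.  -0.  -0.2] M [-0.01 -0.04  0.01] gap 1.0
```

View pics/w5.png

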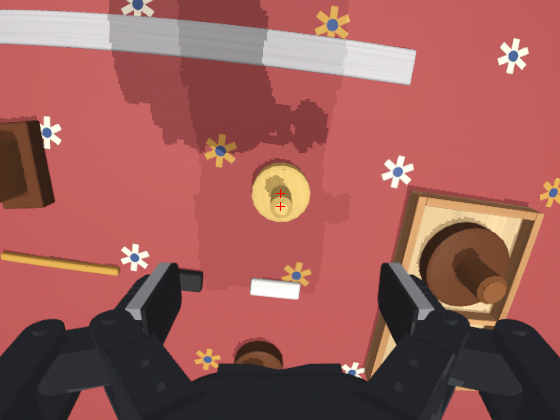

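The weight's knob at (281,206) is on the mark; the large round is in the broad tray's large compartment. Descend and grip.

servo_tool:
  motion: [0.002,0.003,-0.07,0,0,0,1,0.002,0.003,-0.14,0,0,0,1,0.002,0.003,-0.21,0,0,0,1,0.002,0.003,-0.267,0,0,0,1,0.002,0.003,-0.277,0,0,0,1]

```text
time: 20.45
position: [0.4334, 0.1212, 0.0276]
tool_rot: [-0.095, 1.573, 0.095]
ft_force: [0.6, 0.8, 1.0]
finger_gap: 0.998
```

servo_tool:
  motion: [0,0,0,0,0,0,0.5,0,0,0,0,0,0,0.3,0,0,0,0,0,0,0.1,0,0,0,0,0,0,0,0,0,0,0,0,0,0]

```text
time: 20.95
position: [0.4355, 0.1205, 0.0309]
tool_rot: [-0.094, 1.567, 0.094]
ft_force: [0.5, -0.9, 5.8]
finger_gap: 0.192
```

servo_tool:
  motion: [0,0,0,0,0,0,0,0,0,0,0,0,0,0,0,0,0,0,0,0,0,0,0,0,0,0,0,0]

```text
time: 21.35
position: [0.4356, 0.1205, 0.0309]
tool_rot: [-0.094, 1.567, 0.094]
ft_force: [-0.4, -1.0, 7.9]
finger_gap: 0.192
```

servo_tool:
  motion: [0,0,0.03,0,0,0,0,0,0,0.08,0,0,0,0,0,0,0.14,0,0,0,0,0,0,0.2,0,0,0,0,0,0,0.25,0,0,0,0]

```text
time: 21.85
position: [0.4347, 0.1205, 0.1567]
tool_rot: [-0.094, 1.569, 0.094]
ft_force: [0.5, 0.4, -5.5]
finger_gap: 0.189
```

servo_tool:
  motion: [0.024,0.03,0,0,0,0,0,0.067,0.081,0,0,0,0,0,0.118,0.143,0,0,0,0,0,0.17,0.206,0,0,0,0,0,0.22,0.266,0,0,0,0,0]

```text
time: 22.35
position: [0.5455, 0.2549, 0.1549]
tool_rot: [-0.094, 1.57, 0.094]
ft_force: [1.0, -0.1, -4.5]
finger_gap: 0.19
```

servo_tool:
  motion: [0.045,0.055,0,0,0,0,0,0.075,0.09,0,0,0,0,0,0.084,0.102,0,0,0,0,0,0.084,0.102,0,0,0,0,0,0.084,0.102,0,0,0,0,0]

```text
time: 22.85
position: [0.5863, 0.3039, 0.155]
tool_rot: [-0.094, 1.57, 0.093]
ft_force: [1.3, 0.2, -4.2]
finger_gap: 0.192
```

```bash
python3 st.py
```

```text
22.85 [0.5863 0.3039 0.155 ] jaw yaw 96.8 x [-0.001 -0.001 -1.   ] F [ 1.3  0.2 -4.2] M [ 0.01  0.02 -0.02] gap 0.192
```

servo_tool:
  motion: [0.002,0.001,-0.06,0,0,0,0,0.002,0.001,-0.12,0,0,0,0,0.002,0.001,-0.175,0,0,0,0,0.002,0.001,-0.215,0,0,0,0,0.002,0.001,-0.226,0,0,0,0]

```text
time: 23.35
position: [0.5863, 0.3037, 0.0406]
tool_rot: [-0.094, 1.572, 0.092]
ft_force: [-0.1, 0.6, -5.0]
finger_gap: 0.19
```

servo_tool:
  motion: [0,0,-0.002,0,0,0,0,0,0,-0.004,0,0,0,0,0,0,-0.006,0,0,0,0,0,0,-0.006,0,0,0,0,0,0,-0.006,0,0,0,0]

```text
time: 23.85
position: [0.5882, 0.3051, 0.0397]
tool_rot: [-0.094, 1.568, 0.094]
ft_force: [0.5, -0.1, -5.5]
finger_gap: 0.186
```

servo_tool:
  motion: [0,0,-0.002,0,0,0,0,0,0,-0.003,0,0,0,0,0,0,-0.004,0,0,0,0,0,0,-0.006,0,0,0,0,0,0,-0.006,0,0,0,0]

```text
time: 24.35
position: [0.5881, 0.305, 0.037]
tool_rot: [-0.094, 1.568, 0.094]
ft_force: [-2.9, -2.8, 4.4]
finger_gap: 0.192
```

Contact. Release, rise, back off, and take final pictures.

servo_tool:
  motion: [0,0,0,0,0,0,0.3,0,0,0,0,0,0,0.5,0,0,0,0,0,0,0.8,0,0,0,0,0,0,1,0,0,0,0,0,0,1]

```text
time: 24.85
position: [0.5881, 0.305, 0.0362]
tool_rot: [-0.094, 1.569, 0.094]
ft_force: [0.3, -0.2, 0.4]
finger_gap: 0.956
```

servo_tool:
  motion: [0,0,0.05,0,0,0,1,0,0,0.12,0,0,0,1,0,0,0.2,0,0,0,1,0,0,0.28,0,0,0,1,0,0,0.34,0,0,0,1]

```text
time: 25.35
position: [0.5882, 0.3051, 0.209]
tool_rot: [-0.093, 1.567, 0.094]
ft_force: [0.9, -0.2, -1.1]
finger_gap: 0.999
```

servo_tool:
  motion: [-0.06,0.08,0,0,0,0,1,-0.12,0.16,0,0,0,0,1,-0.18,0.24,0,0,0,0,1,-0.24,0.32,0,0,0,0,1,-0.28,0.37,0,0,0,0,1]

```text
time: 25.85
position: [0.4458, 0.4924, 0.2063]
tool_rot: [-0.095, 1.569, 0.095]
ft_force: [-0.2, -0.1, -0.4]
finger_gap: 1.005
```

servo_tool:
  motion: [-0.08,0.04,0,0,0,0,1,-0.16,0.08,0,0,0,0,1,-0.24,0.1,0,0,0,0,1,-0.3,0.1,0,0,0,0,1,-0.3,0.1,0,0,0,0,1]

```text
time: 26.35
position: [0.2945, 0.5403, 0.2067]
tool_rot: [-0.096, 1.569, 0.096]
ft_force: [1.5, 0.1, 1.3]
finger_gap: 1.0
```

```bash
python3 st.py fs scene 100 140 400 240; python3 st.py ft top 100 130 340 160;python3 - <<'E'
from h import *
c=calibration("top"); im=capture("top")
m=objmask(im).astype(np.uint8); m=cv2.morphologyEx(m,cv2.MORPH_OPEN,np.ones((3,3)))
h=cv2.cvtColor(im,cv2.COLOR_RGB2HSV)
for n,u,v in(("small",228,168),("short",326,251)):
    b=[q for q in blobs(m,150) if q[0][v,u]]
    if b: print(n,b[0][1],b[0][2].round(1))
E
```

```text
26.35 [0.2945 0.5403 0.2067] jaw yaw 97.0 x [-0.001  0.    -1.   ] F [1.5 0.1 1.3] M [ 0.05 -0.02 -0.05] gap 1.0
26.4 [0.2964 0.5403 0.2067] jaw yaw 97.0 x [ 0.  0. -1.] F [ 0.5 -0.9 -0.1] M [-0.02 -0.04  0.01] gap 1.001
small [217 157  22  22 383] [227.6 167.8]
short [316 234  22  35 629] [326.2 250.9]
```

View pics/fs.png

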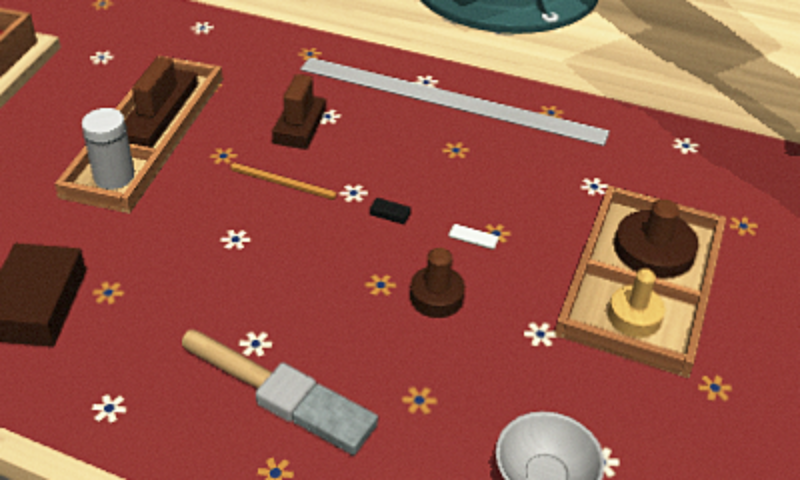

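View pics/ft.png

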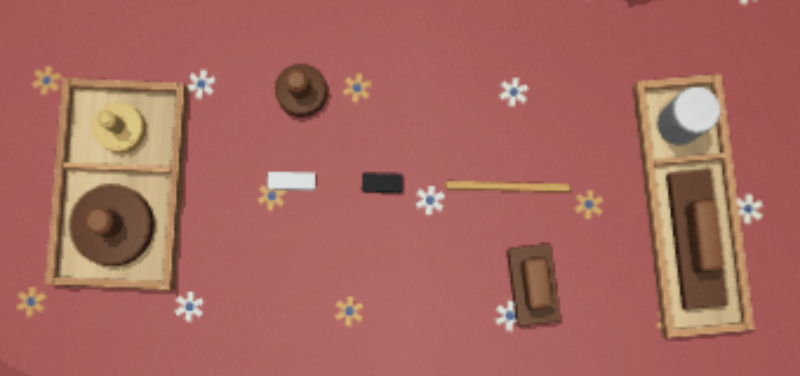

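Both pictures show all four items upright inside the right compartments, and the short and small round blocks unmoved. Handing in.

```bash
python3 -c "
from workcell import *
print(job_done())"
```

```text
the job is handed in; nothing more can be done
None
```

Both kits are made up and the job is handed in, at about 26.5 s on the robot's clock. I placed the items in the order asked:

1. Long border block: narrow tray, large compartment.
2. Pin canister: narrow tray, small compartment.
3. Large round block: broad tray, large compartment.
4. Brass cloth weight: broad tray, small compartment.

**Setting down:** I lowered each item slowly until the force reading showed it had touched down. The tool was then 6 mm above its pick-up height to within about 0.1 mm, which matches the tray floor. The highest touchdown force I read was about 15 N.

**Final pictures:** The top and scene views show all four items upright and flat, clear of the walls. The long block sits a little nearer the divider than the middle. The short border block and small round block are where they started, to within 0.1 pixel. The gripper was open and well clear of everything.

**Checks that disagreed:** My first tray outline check had the two trays swapped, so I refitted it before moving anything. The first object mask also failed and was redone. No later check disagreed.

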